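# Gauge the lid gap of a desk chest by feel

## Robot

A 6-joint arm with a two-finger parallel gripper is mounted at the origin on the work surface. World frame = base frame: x ahead of the robot, y to its left, z up, the work surface at z = 0. Lengths are in m, angles in degrees, forces in N, time in s.
With the tool pointing down it reaches from about 0.35 to 0.875 m from the base axis. Payload 4.2 kg.
Tool frame: the origin (TCP) lies midway between the tips of the shut fingers; the grasp point (between the pads) lies 19 mm behind it (r.pinch_z is the distance from the TCP to the grasp point, in m); z points along the fingers, y is the line along which they close (so a half turn about z gives the same grasp; the last joint's range is limited). The gripper opens to 87 mm and grips with 3 to 60 N. Pads are 19 mm wide; open, the fingers measure 117 mm over their backs; the gripper's body (75 mm by 190 mm) begins 51 mm behind the grasp point.
Start: joints at [-52.047, 22.042, 0.453, 0, -68.411, -14.817], TCP at [0.246, -0.575, 0.223] pointing down, gripper open.
Joint ranges: [-179.83, 179.83], [-69.29, 118.12], [-61.27, 80.66], [-181.25, 117.63], [-171.15, -9.14], [-177.46, 177.46]. Speed limits (degrees/s): [159.86, 159.86, 180, 180, 180, 180].

## Interface

Orientations are given as a 3x3 rotation matrix whose columns are the frame's x, y, z axes.
In Python, from station import r, imaging, models gives the robot as it stands. The module is installed in compiled form; this text tells all that it offers.
- The arm moves only by the tool apply_moves, never from a script. Its argument "moves" is a list of rows, each a list of 2 entries, a list of its own where there are three numbers: the shift along the tool's x, y, z in m, then the turn about the tool's z in degrees. A call has 1 to 5 rows; each row shifts and turns the commanded pose from where the row before left it, along the tool's axes as they then stand; what a row does not reach is not made up. A row lasts 1/12 s, in which the tool goes at most 41.7 mm and 7.16 degrees, less where a joint would pass 70% of its speed; a pose out of reach is approached as far as the arm can. A call is refused whole if a number of a shift passes 0.0417 or a number of a turn 7.16, either way. A call with a gripper value outside its range is refused whole. "hand" is the finger opening in m, from 0 to 0.087, set as the call begins (left out, the last holds). The fingers move at their own pace and stop on an object; the grip force is fixed at half the most. Time passes only in rows, so rows that do not move let the fingers close. It gives the time, the measured TCP pose, the force, the opening and the grip force at its end, in the units of the state.
- r.sense(): the state, without advancing time (a new reading comes with each control period).
- imaging.capture(name): name is "scene" or "top" or "wrist"; returns a dict with "frame" (384x512x3 uint8, blue, green, red), "intrinsics" (3x3 intrinsics, pixels), "eye" and "orientation" of the camera in the world. Camera axes: x right, y down, z forward; pixel columns grow to the right and rows downward; lengths in m; the calibration is good to about 2 mm. A picture is of the moment at which its call begins. There is no depth.
- r.finish_job(): hands the job in; it is judged then, once.
Trained networks look in a picture, given as the dict that the camera call returned (one of the last four; its "shot" number tells which), for a name from the list of things; names that differ only in an ending like _2 or _b are one class to them, and where a whole thing is asked for, a point or a joint stands for the part that bears it (a point fixed in the world has none). Each returns a list of dicts, best first, with "confidence" (0 to 1); they miss things now and then, are a little off and sometimes report something else, mostly with a low value. They report only what shows in the picture. A call takes as long as a camera call. They do not tell look-alikes from the thing itself.
- models.cut_out(picture, target): "region" (384x512 bool, what is visible of it) and "extent" ([left, top, width, height] as shares, 0 to 1, of the picture: columns of its width, rows of its height, round what is visible of it).
- models.place_of(picture, target): "at" ([column, row] as shares, 0 to 1, of the picture: columns of its width, rows of its height: a listed point, or the origin of a listed thing).
The state is a dict: "time_s": time; "joints": joint angles; "joint_velocities": joint speeds; "effort": joint torques, N m; "tcp_pos": TCP position; "ee_rot": TCP orientation; "wrist_force": force on the tool from outside, world axes, zero at the start; "moment": the same for the moment, N m; "gripper_width": opening from 0.0 (shut) to 1.0 (fully open); "gripper_force": force on a finger pad.
Only numpy, scipy, OpenCV 4.12 (cv2) and the standard library are available. Lean on these libraries where they do the work, as an engineer would, in place of code of your own. Each camera call takes 0.05 s, during which the arm holds its last target. There are 200 camera calls.

## Task

Gauge the gap at the front of the sliding lid of the wooden desk chest: take the orange-handled taper feeler gauge out of its stand, slide it tip first straight down into the gap and push it in gently until it drags against about 10 newtons of push (roughly the weight of a litre carton), without ever forcing it. Then let go and leave it standing upright, held by the gap, so that its scale can be read; leave the other things on the desk where they are.

Things in the scene. Friction and masses are not known exactly. Their poses are not given: they have to be found in the camera images.
- gauge: Taper feeler gauge, 80 g. Origin at the tip end, z up to the handle. Steel blade with yellow/black bands, z 0 to 96 mm, 24 mm wide (y); thickness (x) grows evenly from 2 mm at the tip to 14 mm, 1 mm per 8 mm. Flat face at x = -7 mm, parallel to z; sloping face from x = -5 mm at the tip to +7 mm at the top. Orange handle 20 (x) by 34 (y) by 45 mm tall, centred, z 96 to 141.
- gauge_grip (a point): Where to grip: inside the orange handle, on the gauge's z axis, 121 mm above its origin and 25 mm above the handle's lower face; axes as the gauge.
- gauge_tip (a point): The gauge's origin, at the height of the blade's tip; the 2 mm thick tip itself lies off the handle's middle plane, at x = -7 to -5 mm from this point. Axes as the gauge.
- stand: Fixed grey block, 60 by 70 mm, 105 mm tall, on a dark foot plate 90 by 100 mm; origin at the middle of its underside. An upright slot 18 mm (x) by 28 mm (y) runs through it. At the start the gauge hangs in it tip down, handle resting on the top, blade 96 mm deep; draw it straight up.
- chest: Fixed wooden chest, 240 (x) by 180 (y), 110 mm tall; origin at the middle of its underside, front to -x. Flush top: a white fixed rim at the front, 18 mm thick, its upright back edge at x = -68 mm; behind it, across the gap, a pale sliding lid 18 mm thick. Empty below, 100 mm deep from the top.
- gap (a point): Middle of the white rim's top back edge, 110 mm above the desk; axes as the chest. The gap runs along y, 75 mm either way, and from here towards +x to the lid's edge: 4.5 to 9 mm wide, unknown, differing from start to start. A spring holds the lid: it yields 1 mm to +x per 12 N on its edge. The rim does not yield. Friction about 0.6 on each face: a wedged gauge stays put when let go.
- mug: Blue mug, 82 mm wide, 95 mm tall, origin under its middle. Leave alone.
- pencil_cup: Dark steel cup, 76 mm wide, 100 mm tall, origin under its middle. Leave alone.
- paperweight: Green glass paperweight, 76 mm wide, 40 mm tall, origin under its middle. Leave alone.
- screwdriver: Screwdriver with a red handle, about 200 mm long, lying on the desk, origin under its middle. Leave alone.
Not all that is in view belongs to the job. Leave any purple look-alike of the gauge alone.

How it is judged (in metres and radians):
On the way, in this order (a step that is already met when the one before it is completed fails the run):
1. the gauge is drawn up out of its stand by the fingers (z of gauge_tip in the frame of stand above 0.108 m and contact force between the fingers and gauge above 1 N), for 0.1 s.
2. held in the fingers, the gauge is slid tip first into the gap (z of gauge_tip in the frame of gap below -0.015 m and x of gauge_tip in the frame of gap between -0.01 and 0.02 m and contact force between the fingers and gauge above 1 N), for 0.1 s.
At the end, for the whole second after the job is handed in: The gauge stands in the gap between rim and lid, let go and at rest, within 0.15 rad of upright, its tip at least 15 mm below the chest's top, held so that it presses on the rim with 4 to 16 N (what 10 N of push leaves) (z of gauge_tip in the frame of gap below -0.015 m and x of gauge_tip in the frame of gap between -0.01 and 0.02 m and y of gauge_tip in the frame of gap between -0.075 and 0.075 m and angle between gauge's own z axis and vertical below 0.15 rad and contact force between gauge and chest between 4 and 16 N and linear speed of gauge below 0.01 m/s and contact force between the fingers and gauge below 0.05 N); the robot touches nothing.
It fails at once if the gauge is forced: it presses on the chest's rim with more than 25 N (contact force between gauge and chest above 25 N).
It fails at once if the robot itself presses on the chest with more than 10 N (contact force between the arm and chest above 10 N).
It fails at once if a bystander is shifted by more than 20 mm (distance of any of mug, pencil_cup, paperweight, screwdriver from where it was at the start of the episode above 0.02 m).
It also fails if it takes over 48 s, if anything falls off the work surface, if the arm or the gripper's body presses on something with over 40 N, if the wrist force passes 120 N, or if a joint passes its speed limit or range.

## Working session

There is one attempt and no reset: what is moved stays moved. The work goes in short steps, Python scripts to look and compute and a tool call to move; the robot and the scene stay as the last step left them, time stands still between calls to the robot, and variables do not carry over. Pictures are saved under pics/ and viewed, at most 10 in all, crops included, and the job is handed in when it is done.

Besides the shell and the picture viewer there is one more tool, called after "Call:" as name([rows], argument=value, ...), one row to a line, values as JSON. apply_moves: Moves the arm, as the interface text tells. Its arguments: {"type":"object","properties":{"moves":{"type":"array"},"hand":{"type":"number"}},"required":["moves"]}

```bash
mkdir -p pics
cat > h.py <<'E'
import numpy as np, cv2
from station import r, imaging, models
def px(p,c):
    q=np.array(p['orientation']).T@(np.array(c)-np.array(p['eye'])); q=np.array(p['intrinsics'])@q; return q[:2]/q[2]
def ray(p,uv,z):
    d=np.array(p['orientation'])@np.linalg.inv(np.array(p['intrinsics']))@np.array([uv[0],uv[1],1.]); e=np.array(p['eye']); return e+d*(z-e[2])/d[2]
def at(d): return np.array(d['at'])*[512,384]
E
python3 - <<'E'
from h import *
np.set_printoptions(precision=3,suppress=True)
for n in ("scene","top"):
    p=imaging.capture(n); cv2.imwrite(f'pics/{n}0.png',p['frame']); print(n,p['eye'])
    for t in ("gauge","gauge_grip","gauge_tip","stand","chest","gap","mug","pencil_cup","paperweight","screwdriver"):
        print(t,[(round(d['confidence'],2),at(d).round(1)) for d in models.place_of(p,t)])
E
```

```text
scene [1.287 0.775 0.932]
gauge [(0.89, array([242.7, 289.7])), (0.61, array([338.2, 231.4]))]
gauge_grip [(0.68, array([244.9, 248.2])), (0.66, array([355.5, 206.3])), (0.61, array([296.3, 201.8]))]
gauge_tip [(0.84, array([242.3, 288.2])), (0.72, array([338. , 231.7]))]
stand [(0.62, array([300.1, 240.1]))]
chest [(0.64, array([222.5, 173.2]))]
gap [(0.89, array([230.1, 136.9]))]
mug [(0.94, array([415.9, 263.9]))]
pencil_cup [(0.61, array([371.6, 295. ]))]
paperweight [(0.72, array([175.4, 144.6])), (0.63, array([297.4, 239.3]))]
screwdriver []
top [0.336 0.029 1.2  ]
gauge [(0.87, array([195.1, 225.6])), (0.71, array([209.7, 134.6])), (0.41, array([215.1, 191.8])), (0.23, array([315.1, 209.5]))]
gauge_grip [(0.69, array([235.7, 154.1])), (0.69, array([198.2, 260.7])), (0.63, array([373.9, 257.7])), (0.62, array([209.2, 188. ]))]
gauge_tip [(0.67, array([211.7, 134.7])), (0.53, array([196.8, 225.1]))]
stand [(0.92, array([215.2, 191.6])), (0.62, array([319.5, 208.2]))]
chest [(0.71, array([317.7, 207.7]))]
gap [(0.72, array([336.9, 222.9])), (0.45, array([316.4, 208.2]))]
mug [(0.65, array([130.8, 239.9]))]
pencil_cup [(0.74, array([139.8, 193.1]))]
paperweight [(0.76, array([391.7, 203.5]))]
screwdriver [(0.64, array([371.3, 258.3]))]
```

View pics/scene0.png

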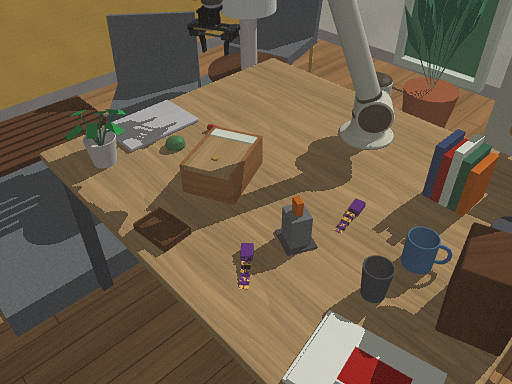

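View pics/top0.png

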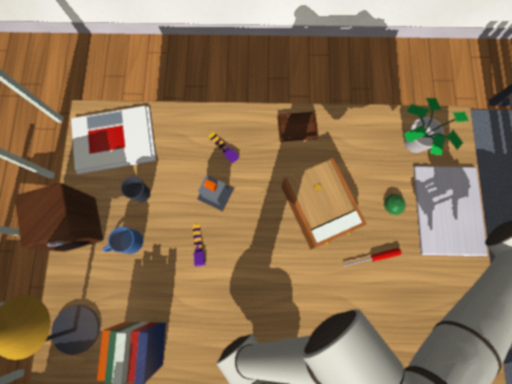

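Candidates for the gauge: the orange handle standing in the grey stand (top 210,185; scene 298,204), and the purple look-alikes lying on the desk (top 231,156 and 200,258; scene 246,250 and 356,207). I choose the orange one in the stand. Next I'll check it in a close crop and get rough positions.

Run:
```python
from h import *
np.set_printoptions(precision=4,suppress=True)
p=imaging.capture("top"); f=p['frame']
a=cv2.resize(f[160:220,180:250],None,fx=5.5,fy=5.5,interpolation=cv2.INTER_CUBIC)
b=cv2.resize(f[150:255,275:375],None,fx=4,fy=4,interpolation=cv2.INTER_CUBIC)
h=max(a.shape[0],b.shape[0]); im=np.zeros((h,a.shape[1]+b.shape[1],3),np.uint8); im[:a.shape[0],:a.shape[1]]=a; im[:b.shape[0],a.shape[1]:]=b
cv2.imwrite('pics/c1.png',im)
hsv=cv2.cvtColor(f,cv2.COLOR_BGR2HSV)
m=np.zeros(f.shape[:2],bool); m[170:200,195:230]=1
o=m&(hsv[...,0]>3)&(hsv[...,0]<16)&(hsv[...,1]>180)
ys,xs=np.nonzero(o); print('orange',o.sum(),xs.mean(),ys.mean(),ray(p,(xs.mean(),ys.mean()),.150))
for t,z in (("stand",0),("gap",.11),("chest",0)):
    print(t,ray(p,at(models.place_of(p,t)[0]),z))
print(p['intrinsics'],p['orientation'])
# white rim
m=np.zeros(f.shape[:2],bool); m[200:255,300:370]=1
w=(m&(hsv[...,1]<40)&(hsv[...,2]>180)).astype(np.uint8)
ys,xs=np.nonzero(w); rc=cv2.minAreaRect(np.c_[xs,ys].astype(np.float32)); bx=cv2.boxPoints(rc); print(rc); print(np.array([ray(p,q,.11) for q in bx]))
```

```text
orange 87 210.06896551724137 184.816091954023 [0.5893 0.1867 0.15  ]
stand [0.5959 0.1942 0.    ]
gap [ 0.4873 -0.2072  0.11  ]
chest [ 0.5516 -0.173   0.    ]
[[347.1222   0.     259.1477]
 [  0.     347.1222 189.1746]
 [  0.       0.       1.    ]] [[ 0.0173 -0.9743  0.2245]
 [-0.9999 -0.0166  0.0047]
 [-0.0008 -0.2245 -0.9745]]
((336.1814880371094, 226.0993194580078), (12.579608917236328, 48.414939880371094), 65.55604553222656)
[[ 0.4574 -0.1327  0.11  ]
 [ 0.5234 -0.2737  0.11  ]
 [ 0.4871 -0.2885  0.11  ]
 [ 0.422  -0.1483  0.11  ]]
```

View pics/c1.png

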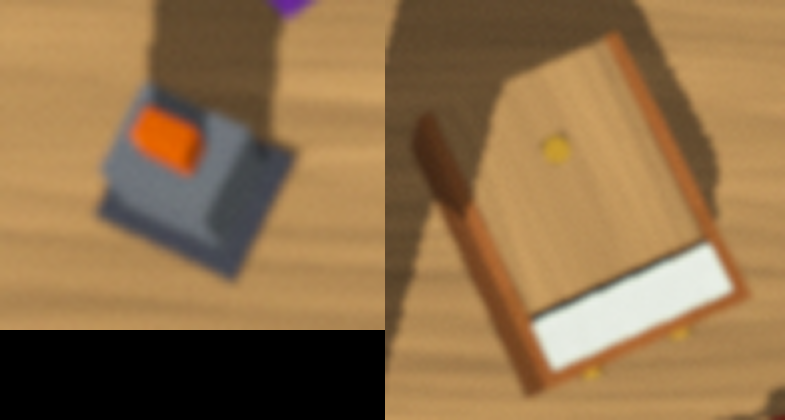

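The crop shows the orange handle standing in the grey stand's slot (top 210,185), so the choice holds. The white rim, with a thin dark gap behind it, runs from about (308,229) to (352,210) in the top picture. Now for the tool's state.

```bash
cat >> h.py <<'E'
def plan(goal,yaw=None):
    s=r.sense(); R=np.array(s['ee_rot']); d=R.T@(np.array(goal)-np.array(s['tcp_pos']))
    n=int(np.ceil(np.abs(d).max()/.041)); print('tool shift',d.round(4),'rows',n,'each',(d/n).round(4),'yaw(x)',np.degrees(np.arctan2(R[1,0],R[0,0])).round(2),'t',s['time_s'])
E
python3 - <<'E'
from h import *
np.set_printoptions(precision=4,suppress=True)
s=r.sense(); print(np.array(s['ee_rot'])); print(s['wrist_force'],s['time_s'],s['gripper_width'])
plan([.52,.187,.26])
p=imaging.capture("wrist"); R=np.array(s['ee_rot'])
print(R.T@(np.array(p['eye'])-s['tcp_pos'])); print(R.T@np.array(p['orientation'])); print(p['intrinsics'])
E
```

```text
[[-0.9196 -0.3929  0.    ]
 [-0.3929  0.9196 -0.    ]
 [-0.     -0.     -1.    ]]
[-0.2306 -0.0776 -0.9561] 1.3 1.0011666307897098
tool shift [-0.5516  0.5926 -0.0374] rows 15 each [-0.0368  0.0395 -0.0025] yaw(x) -156.87 t 1.3
[ 0.0691 -0.0002 -0.1612]
[[-0.0008 -0.9691 -0.2466]
 [ 1.     -0.0007 -0.0002]
 [ 0.     -0.2466  0.9691]]
[[269.5719   0.     255.6412]
 [  0.     269.5719 187.4318]
 [  0.       0.       1.    ]]
```

Call:
apply_moves([
  [[-0.0404,0.038,-0.0025],0],
  [[-0.0404,0.038,-0.0025],0],
  [[-0.0404,0.038,-0.0025],0],
  [[-0.0404,0.038,-0.0025],0],
  [[-0.0404,0.038,-0.0025],0],
], hand=0.087)

```text
time_s: 1.77
tcp_pos: [0.3293, -0.3824, 0.2321]
ee_rot: [[-0.92, -0.392, 0.0], [-0.392, 0.92, -0.0], [-0.0, -0.0, -1.0]]
wrist_force: [1.2, 0.4, -0.5]
gripper_width: 1.001
gripper_force: 0.0
```

Call:
apply_moves([
  [[-0.0404,0.038,-0.0025],0],
  [[-0.0404,0.038,-0.0025],0],
  [[-0.0404,0.038,-0.0025],0],
  [[-0.0404,0.038,-0.0025],0],
  [[-0.0404,0.038,-0.0025],0],
])

```text
time_s: 2.18
tcp_pos: [0.4127, -0.1914, 0.2419]
ee_rot: [[-0.92, -0.393, 0.001], [-0.393, 0.92, -0.0], [-0.001, -0.001, -1.0]]
wrist_force: [1.5, -0.3, -0.5]
gripper_width: 1.001
gripper_force: 0.0
```

Call:
apply_moves([
  [[-0.0404,0.038,-0.0025],0],
  [[-0.0404,0.038,-0.0025],0],
  [[-0.0404,0.038,-0.0025],0],
  [[-0.0404,0.038,-0.0025],0],
  [[-0.0404,0.038,-0.0025],0],
])

```text
time_s: 2.6
tcp_pos: [0.4961, -0.0005, 0.2513]
ee_rot: [[-0.919, -0.393, 0.001], [-0.393, 0.919, 0.0], [-0.001, -0.0, -1.0]]
wrist_force: [0.3, -0.2, -0.0]
gripper_width: 1.0
gripper_force: 0.0
```

Call:
apply_moves([
  [[0,0,0],-7],
  [[0,0,0],-7],
  [[0,0,0],-7],
  [[0,0,0],-7],
  [[0,0,0],-7],
])

```text
time_s: 3.02
tcp_pos: [0.4957, -0.0024, 0.2508]
ee_rot: [[-0.522, -0.853, 0.0], [-0.853, 0.522, 0.0], [-0.0, -0.0, -1.0]]
wrist_force: [-0.9, 0.6, -0.1]
gripper_width: 0.996
gripper_force: 0.0
```

Call:
apply_moves([
  [[0,0,0],-6.3],
  [[0,0,0],0],
  [[0,0,0],0],
])

```text
time_s: 3.27
tcp_pos: [0.4957, -0.0026, 0.2508]
ee_rot: [[-0.434, -0.901, 0.0], [-0.901, 0.434, 0.0], [-0.0, -0.0, -1.0]]
wrist_force: [0.1, -0.3, 0.4]
gripper_width: 1.0
gripper_force: 0.0
```

Run:
```python
from h import *
np.set_printoptions(precision=4,suppress=True)
p=imaging.capture("wrist"); cv2.imwrite('pics/w1.png',p['frame'])
for t,z in (("gauge_grip",.13),("gauge_tip",.01),("stand",0)):
    for d in models.place_of(p,t): print(t,d['confidence'],at(d),ray(p,at(d),z))
s=r.sense(); print(s['tcp_pos'],s['joints']); plan([.58,.187,.26])
```

```text
gauge_grip 0.53 [162.6112 295.4112] [0.6549 0.0726 0.13  ]
[ 0.4957 -0.0027  0.2508] [ 18.4962   8.1424 -14.5291  -0.0002 -67.3217 -44.1433]
tool shift [-0.2075  0.0061 -0.0092] rows 6 each [-0.0346  0.001  -0.0015] yaw(x) -115.65 t 3.4667
```

View pics/w1.png

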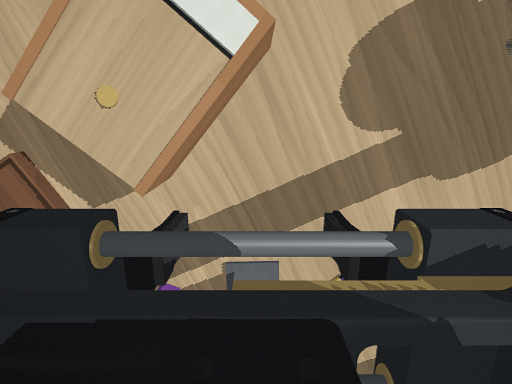

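The view shows the chest at upper left with its white rim and gap at (205,30), and the stand just peeking out at (250,270) between the fingers. The stand's edges line up with the image axes. I'll move so the gauge is in front of the camera.

Call:
apply_moves([
  [[-0.038,0,0],0],
  [[-0.038,0,0],0],
  [[-0.038,0,0],0],
  [[-0.037,0,0],0],
  [[0,0,0],0],
])

```text
time_s: 3.88
tcp_pos: [0.5634, 0.1384, 0.2496]
ee_rot: [[-0.429, -0.903, 0.001], [-0.903, 0.429, 0.001], [-0.001, -0.001, -1.0]]
wrist_force: [0.7, 0.1, 0.0]
gripper_width: 1.003
gripper_force: 0.0
```

Call:
apply_moves([
  [[0,0,0],0],
  [[0,0,0],0],
])

```text
time_s: 4.05
tcp_pos: [0.5606, 0.1334, 0.2503]
ee_rot: [[-0.432, -0.902, -0.001], [-0.902, 0.432, -0.001], [0.001, 0.001, -1.0]]
wrist_force: [0.5, 0.4, -0.0]
gripper_width: 1.002
gripper_force: 0.0
```

Run:
```python
from h import *
np.set_printoptions(precision=4,suppress=True)
p=imaging.capture("wrist"); f=p['frame']; cv2.imwrite('pics/w2.png',f)
for t,z in (("gauge_grip",.13),("gauge_tip",.01),("stand",0)):
    for d in models.place_of(p,t): print(t,d['confidence'],at(d),ray(p,at(d),z))
s=r.sense(); print(s['tcp_pos'],s['wrist_force'])
hsv=cv2.cvtColor(f,cv2.COLOR_BGR2HSV)
o=((hsv[...,0]>3)&(hsv[...,0]<16)&(hsv[...,1]>180)&(hsv[...,2]>60)).astype(np.uint8)
n,l,st,c=cv2.connectedComponentsWithStats(o); i=1+st[1:,4].argmax(); print(st[i],c[i])
ys,xs=np.nonzero(l==i); rc=cv2.minAreaRect(np.c_[xs,ys].astype(np.float32)); print(rc)
```

```text
gauge_grip 0.82 [398.8992 169.6896] [0.4152 0.1848 0.13  ]
gauge_grip 0.75 [249.2928 237.0048] [0.5921 0.1855 0.13  ]
gauge_grip 0.69 [157.696 210.816] [0.6693 0.1138 0.13  ]
gauge_tip 0.95 [328.704  212.3136] [0.4874 0.2503 0.01  ]
gauge_tip 0.3 [249.7024 204.7872] [0.5941 0.1852 0.01  ]
stand 0.89 [248.4224 205.4016] [0.598  0.1881 0.    ]
[0.5606 0.1325 0.2512] [-0.0429 -0.7819 -0.2827]
[243 219  15   3  20] [249.65 219.4 ]
((249.9314727783203, 219.5406036376953), (1.9236702919006348, 14.03566837310791), 85.91438293457031)
```

View pics/w2.png

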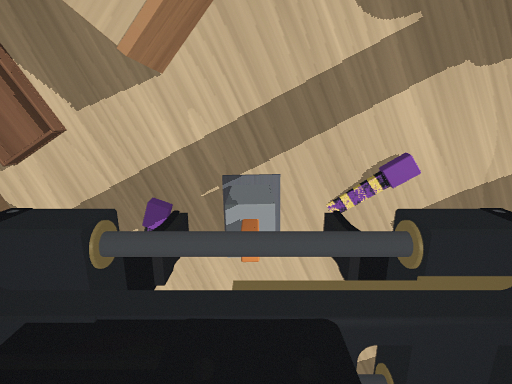

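I moved the wrong amount: the gauge, with its orange handle at (250,240), is still under the gripper's crossbar. The stand edges are parallel to the picture axes. I'll go on along tool -x so the gauge clears the gripper.

Call:
apply_moves([
  [[-0.037,0,0],0],
  [[-0.037,0,0],0],
  [[-0.036,0,0],0],
  [[0,0,0],0],
  [[0,0,0],0],
])

```text
time_s: 4.67
tcp_pos: [0.6084, 0.2334, 0.2498]
ee_rot: [[-0.431, -0.902, -0.001], [-0.902, 0.431, -0.001], [0.001, 0.001, -1.0]]
wrist_force: [-0.7, 0.4, -0.7]
gripper_width: 1.001
gripper_force: 0.0
```

Call:
apply_moves([
  [[0,0,0],0],
  [[0,0,0],0],
])

```text
time_s: 4.83
tcp_pos: [0.608, 0.2315, 0.2512]
ee_rot: [[-0.433, -0.902, 0.0], [-0.902, 0.433, -0.0], [-0.0, -0.0, -1.0]]
wrist_force: [0.3, 0.2, -0.3]
gripper_width: 1.003
gripper_force: 0.0
```

Run:
```python
from h import *
np.set_printoptions(precision=4,suppress=True)
p=imaging.capture("wrist"); f=p['frame']; 
for t,z in (("gauge_grip",.13),("stand",0)):
    for d in models.place_of(p,t): print(t,d['confidence'],at(d),ray(p,at(d),z))
s=r.sense(); print(s['tcp_pos'],s['ee_rot'])
hsv=cv2.cvtColor(f,cv2.COLOR_BGR2HSV)
o=((hsv[...,0]>3)&(hsv[...,0]<18)&(hsv[...,1]>170)&(hsv[...,2]>50)).astype(np.uint8); o[205:]=0
n,l,st,c=cv2.connectedComponentsWithStats(o); i=1+st[1:,4].argmax(); print(st[i],c[i])
for u in ([st[i][0],st[i][1]],[st[i][0]+st[i][2],st[i][1]+st[i][3]],c[i]): print(ray(p,u,.15))
R=np.array(s['ee_rot']); 
for y in(-.01,.01):
  for x in (.04,.074): print(px(p,np.array(s['tcp_pos'])+R@np.array([x,y,s['tcp_pos'][2]-.15])))
u,v=c[i].astype(int); g=f[max(0,v-80):v+70,u-90:u+90]; cv2.imwrite('pics/w3.png',cv2.resize(g,None,fx=4,fy=4,interpolation=cv2.INTER_CUBIC)); print(u-90,max(0,v-80))
```

```text
gauge_grip 0.91 [413.4912  93.8112] [0.4254 0.2163 0.13  ]
gauge_grip 0.6 [248.8832 142.1952] [0.5936 0.1881 0.13  ]
gauge_grip 0.6 [150.2208 141.8112] [0.6856 0.1435 0.13  ]
stand 0.72 [249.1904 136.896 ] [0.5973 0.1897 0.    ]
[0.6081 0.2317 0.2514] [[-0.4326 -0.9016  0.0007]
 [-0.9016  0.4326  0.0004]
 [-0.0007 -0.0004 -1.    ]]
[240 126  20  36 214] [247.7523 140.9533]
[0.5934 0.1695 0.15  ]
[0.5911 0.2088 0.15  ]
[0.5929 0.1853 0.15  ]
[244.0112 149.7797]
[243.5972 113.4341]
[264.6314 149.7603]
[264.8998 113.4168]
157 60
```

View pics/w3.png

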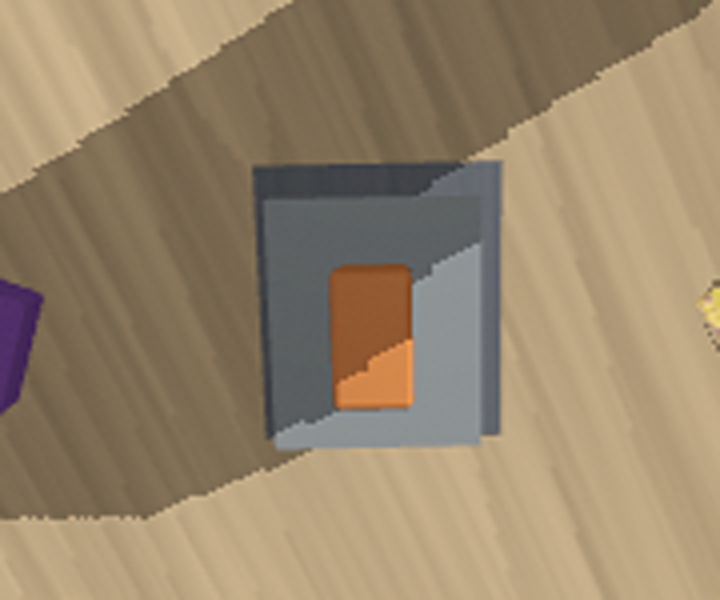

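The crop shows the handle top centred near picture (250,144), with the stand square to the picture to within about 1°. Next I align over it, then descend to the grip height.

Call:
apply_moves([
  [[0.0227,-0.0021,0],-0.5],
  [[0.0227,-0.0021,0],-0.5],
  [[0,0,0.034],0],
  [[0,0,0.034],0],
  [[0,0,0.034],0],
])

```text
time_s: 5.4
tcp_pos: [0.5928, 0.1891, 0.1492]
ee_rot: [[-0.417, -0.909, 0.003], [-0.909, 0.417, 0.002], [-0.003, -0.002, -1.0]]
wrist_force: [1.1, -0.3, -0.6]
gripper_width: 1.001
gripper_force: 0.0
```

Call:
apply_moves([
  [[0,0,0.018],0],
  [[0,0,0.018],0],
  [[0,0,0],0],
  [[0,0,0],0],
  [[0,0,0],0],
])

```text
time_s: 5.82
tcp_pos: [0.5937, 0.1901, 0.1144]
ee_rot: [[-0.416, -0.91, 0.003], [-0.91, 0.416, 0.001], [-0.002, -0.002, -1.0]]
wrist_force: [-0.2, -0.1, -0.1]
gripper_width: 0.999
gripper_force: 0.0
```

Call:
apply_moves([
  [[0,0,0],0],
  [[0,0,0],0],
  [[0,0,0],0],
  [[0,0,0],0],
  [[0,0,0],0],
], hand=0)

```text
time_s: 6.23
tcp_pos: [0.5929, 0.1901, 0.1131]
ee_rot: [[-0.416, -0.91, 0.001], [-0.91, 0.416, 0.0], [-0.001, -0.0, -1.0]]
wrist_force: [-0.7, 0.7, -0.1]
gripper_width: 0.706
gripper_force: 0.0
```

Call:
apply_moves([
  [[0,0,0],0],
  [[0,0,0],0],
  [[0,0,0],0],
  [[0,0,0],0],
  [[0,0,0],0],
])

```text
time_s: 6.65
tcp_pos: [0.5927, 0.19, 0.1126]
ee_rot: [[-0.416, -0.909, -0.0], [-0.909, 0.416, -0.0], [0.0, 0.0, -1.0]]
wrist_force: [-0.4, -0.4, 0.1]
gripper_width: 0.32
gripper_force: 0.0
```

Call:
apply_moves([
  [[0,0,0],0],
  [[0,0,0],0],
  [[0,0,0],0],
  [[0,0,0],0],
  [[0,0,0],0],
])

```text
time_s: 7.07
tcp_pos: [0.5928, 0.19, 0.1127]
ee_rot: [[-0.416, -0.909, 0.0], [-0.909, 0.416, 0.0], [-0.0, -0.0, -1.0]]
wrist_force: [0.1, 0.4, -0.3]
gripper_width: 0.232
gripper_force: 30.0
```

Call:
apply_moves([
  [[0,0,-0.01],0],
  [[0,0,-0.02],0],
  [[0,0,-0.02],0],
  [[0,0,-0.02],0],
  [[0,0,-0.02],0],
])

```text
time_s: 7.48
tcp_pos: [0.5924, 0.1898, 0.2042]
ee_rot: [[-0.416, -0.909, -0.0], [-0.909, 0.416, -0.0], [0.0, 0.0, -1.0]]
wrist_force: [1.3, -0.2, -1.1]
gripper_width: 0.226
gripper_force: 30.0
```

Call:
apply_moves([
  [[0,0,-0.02],0],
  [[0,0,-0.02],0],
  [[0,0,-0.02],0],
  [[0,0,-0.01],0],
  [[0,0,0],0],
])

```text
time_s: 7.9
tcp_pos: [0.5937, 0.1904, 0.2761]
ee_rot: [[-0.415, -0.91, 0.005], [-0.91, 0.415, 0.003], [-0.005, -0.004, -1.0]]
wrist_force: [-0.5, 0.4, -0.7]
gripper_width: 0.23
gripper_force: 30.0
```

Run:
```python
from h import *
np.set_printoptions(precision=4,suppress=True)
s=r.sense(); T=np.array(s['tcp_pos']); R=np.array(s['ee_rot']); print(T,s['gripper_force'],s['time_s'],s['wrist_force'])
p=imaging.capture("scene"); f=p['frame']
c=px(p,T-[0,0,.05]).astype(int); print(c)
g=f[c[1]-60:c[1]+60,c[0]-60:c[0]+60]; cv2.imwrite('pics/s4.png',cv2.resize(g,None,fx=5,fy=5,interpolation=cv2.INTER_CUBIC)); print(c-60)
# predicted crop pixel of +gx/-gx faces at tip & blade top; gx = +-tool y
for n,y in (('+7toolY',.007),('-7toolY',-.007)):
  for z in (.1037,.0077): print(n,z,((px(p,T+R@np.array([0,y,z]))-(c-60))*5).round())
print(models.place_of(p,"gap")[0], ray(p,at(models.place_of(p,"gap")[0]),.11))
```

```text
[0.5937 0.1904 0.2761] 29.99428313538374 7.9 [-0.4923  0.3795 -0.7317]
[299 176]
[239 116]
+7toolY 0.1037 [310. 380.]
+7toolY 0.0077 [321. 231.]
-7toolY 0.1037 [285. 386.]
-7toolY 0.0077 [295. 236.]
{'at': [0.4549, 0.3552], 'confidence': 0.66} [ 0.4799 -0.2054  0.11  ]
```

View pics/s4.png

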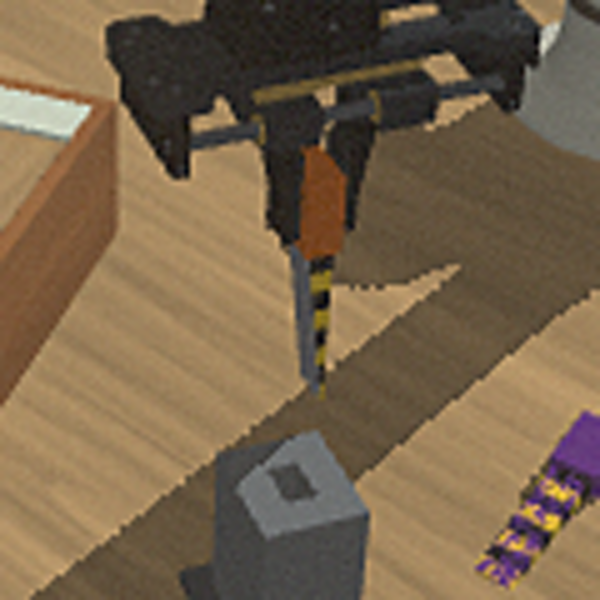

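The picture shows the gauge held upright over the empty stand. The blade's right edge, (333,258) to (325,395) in the crop, is parallel to its axis, so the flat face is on tool +y. The sloping face is on tool -y, so gauge x = tool -y. Now I carry it over the gap and turn tool -y to chest +x, which is about -49.5° about tool z.

Call:
apply_moves([
  [[0.0359,-0.0068,0],0],
  [[0.0359,-0.0068,0],0],
  [[0.0359,-0.0068,0],0],
  [[0.0359,-0.0068,0],0],
  [[0.0359,-0.0068,0],0],
])

```text
time_s: 8.47
tcp_pos: [0.5475, 0.0111, 0.2709]
ee_rot: [[-0.415, -0.91, -0.004], [-0.91, 0.415, -0.001], [0.002, 0.003, -1.0]]
wrist_force: [-0.2, 0.5, -1.4]
gripper_width: 0.225
gripper_force: 30.0
```

Call:
apply_moves([
  [[0.0359,-0.0068,0],0],
  [[0.0359,-0.0068,0],0],
  [[0.0359,-0.0068,0],0],
  [[0.0359,-0.0068,0],0],
  [[0.0359,-0.0068,0],0],
])

```text
time_s: 8.88
tcp_pos: [0.5037, -0.1662, 0.2711]
ee_rot: [[-0.416, -0.91, -0.003], [-0.91, 0.416, 0.001], [0.001, 0.003, -1.0]]
wrist_force: [0.2, 0.0, -0.9]
gripper_width: 0.225
gripper_force: 30.0
```

Call:
apply_moves([
  [[0.0359,-0.0068,0],0],
  [[0,0,0],-7],
  [[0,0,0],-7],
  [[0,0,0],-7],
  [[0,0,0],-7],
])

```text
time_s: 9.3
tcp_pos: [0.4955, -0.2005, 0.2708]
ee_rot: [[0.065, -0.998, -0.004], [-0.998, -0.065, 0.001], [-0.001, 0.004, -1.0]]
wrist_force: [-0.7, 1.2, -0.7]
gripper_width: 0.225
gripper_force: 30.0
```

Call:
apply_moves([
  [[0,0,0],-7],
  [[0,0,0],-7],
  [[0,0,0],-7],
  [[0,0,0],-0.5],
  [[0,0,0],0],
])

```text
time_s: 9.72
tcp_pos: [0.496, -0.2001, 0.2714]
ee_rot: [[0.419, -0.908, -0.003], [-0.908, -0.419, 0.001], [-0.002, 0.002, -1.0]]
wrist_force: [-0.8, -0.8, -1.3]
gripper_width: 0.226
gripper_force: 30.0
```

Call:
apply_moves([
  [[0,0,0],0],
  [[0,0,0],0],
])

```text
time_s: 9.88
tcp_pos: [0.4964, -0.2002, 0.2722]
ee_rot: [[0.42, -0.908, -0.001], [-0.908, -0.42, 0.0], [-0.001, 0.001, -1.0]]
wrist_force: [-0.2, -1.0, -0.8]
gripper_width: 0.229
gripper_force: 30.0
```

Run:
```python
from h import *
np.set_printoptions(precision=4,suppress=True)
p=imaging.capture("wrist"); f=p['frame']; cv2.imwrite('pics/w5.png',cv2.resize(f[0:270,130:400],None,fx=2.2,fy=2.2,interpolation=cv2.INTER_CUBIC))
s=r.sense(); T=np.array(s['tcp_pos']);R=np.array(s['ee_rot']); print(T,R,s['wrist_force'],s['gripper_force'])
for x in (-7,-5,7): print(x,px(p,T+R@np.array([0,-x/1000,.1037])))
for t in ("gap","chest"):
  for d in models.place_of(p,t): print(t,d['confidence'],at(d),ray(p,at(d),.11 if t=="gap" else 0))
hsv=cv2.cvtColor(f,cv2.COLOR_BGR2HSV)
for v in range(20,200,30):
    w=np.nonzero((hsv[v,:,1]<40)&(hsv[v,:,2]>170))[0]; k=np.nonzero(hsv[v,:,2]<70)[0]; print(v,w[:1],w[-1:],k[:12],)
```

```text
[ 0.4965 -0.2002  0.2724] [[ 0.4204 -0.9074 -0.0007]
 [-0.9074 -0.4204  0.0001]
 [-0.0004  0.0006 -1.    ]] [ 0.7942  0.4727 -0.2319] 29.99768715357277
-7 [260.4782 187.215 ]
-5 [258.5047 187.2181]
7 [246.6628 187.2369]
gap 0.71 [258.304 177.408] [ 0.4903 -0.2002  0.11  ]
20 [] [] []
50 [] [] []
80 [] [] [24 25 26 27 28]
110 [261] [367] [40 45]
140 [260] [359] [ 40 256 257 258 259]
170 [260] [351] [18 19 20 21 22 23 24 25 26 27 28 29]
```

View pics/w5.png

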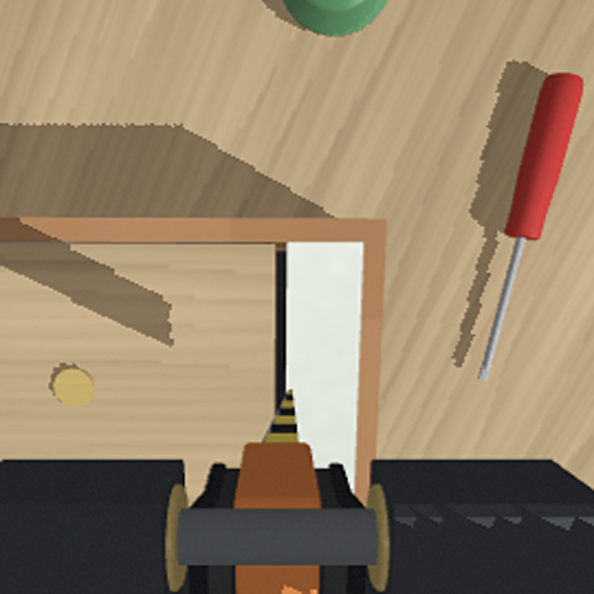

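The view is clear. The dark gap runs straight up the picture at columns 256–260 with the white rim to its right, and the blade tip shows at about (262,177). Now I lower the tip to just above the chest and measure tip and gap in one picture.

Call:
apply_moves([
  [[0,0,0.012],0],
  [[0,0,0.012],0],
  [[0,0,0.012],0],
  [[0,0,0.01],0],
  [[0,0,0],0],
])

```text
time_s: 10.45
tcp_pos: [0.4953, -0.1999, 0.2244]
ee_rot: [[0.421, -0.907, -0.004], [-0.907, -0.421, 0.001], [-0.003, 0.004, -1.0]]
wrist_force: [0.8, 1.0, -1.6]
gripper_width: 0.229
gripper_force: 30.0
```

Call:
apply_moves([
  [[0,0,0],0],
  [[0,0,0],0],
  [[0,0,0],0],
])

```text
time_s: 10.7
tcp_pos: [0.4972, -0.2004, 0.2276]
ee_rot: [[0.422, -0.907, 0.002], [-0.907, -0.422, -0.0], [0.001, -0.001, -1.0]]
wrist_force: [-0.6, -0.9, -0.6]
gripper_width: 0.231
gripper_force: 30.0
```

```bash
cat > m.py <<'E'
from h import *
np.set_printoptions(precision=4,suppress=True,linewidth=150)
def gapline(p,T,R,r0,r1):
    f=p['frame']; g=f[...,0].astype(float); out=[]
    for v in range(r0,r1,2):
        k=slice(235,285); a=g[v,k]; x=np.arange(235,285)
        i=np.argmax(np.diff(a)); # dark->white
        th=(a[max(i-2,0):i+1].min()+a[i+1:i+5].max())/2
        j=i-2
        while j<len(a)-1 and not (a[j]<th<=a[j+1]): j+=1
        if j>=len(a)-1: continue
        u=x[j]+(th-a[j])/(a[j+1]-a[j]); lo=a[max(j-6,0):j+1].min(); hi=np.median(a[:12]); th2=(lo+hi)/2
        q=j
        while q>0 and a[q]<th2: q-=1
        u2=x[q]+(a[q]-th2)/(a[q]-a[q+1]+1e-9)
        A=R.T@(ray(p,(u,v),.11)-T); B=R.T@(ray(p,(u2,v),.11)-T); out.append((v,u,A[0],A[1],u2,B[1]))
    return np.array(out)
E
python3 - <<'E'
from m import *
p=imaging.capture("wrist"); f=p['frame']
s=r.sense(); T=np.array(s['tcp_pos']);R=np.array(s['ee_rot']); print(T,s['wrist_force'],s['time_s'])
o=gapline(p,T,R,70,150); print(o[::6])
med=np.abs(o[:,3]-np.median(o[:,3]))<.003; c=np.polyfit(o[med,2],o[med,3],1); print('rim toolY=%.4f at x=0, slope deg %.2f'%(c[1],np.degrees(np.arctan(c[0]))),'gap w',np.median(o[med,3]-o[med,5]))
for dz in (.1037,): print([px(p,T+R@np.array([.012,y,dz])) for y in (.005,.007)], T[2]-dz)
cv2.imwrite('pics/w6.png',cv2.resize(f[100:220,225:300],None,fx=5,fy=5,interpolation=cv2.INTER_CUBIC))
E
```

```text
[ 0.4971 -0.2004  0.2276] [ 0.4764  0.0449 -0.4165] 10.75
[[ 70.     243.5196   0.1127  -0.0096 241.8125  -0.0112]
 [ 82.     263.5273   0.1019   0.0097 261.25     0.0075]
 [ 94.     281.5392   0.0908   0.0274 280.9804   0.0269]
 [106.     236.5      0.0796  -0.0169 236.      -0.0174]
 [118.     261.5062   0.0681   0.0079 255.5379   0.0019]
 [130.     261.4572   0.0563   0.0079 255.5299   0.0019]
 [142.     261.4514   0.0443   0.008  255.5336   0.0019]]
rim toolY=0.0073 at x=0, slope deg 0.62 gap w 0.005981125730957825
[array([258.6674, 175.6775]), array([260.6608, 175.6754])] 0.12385049170856467
```

View pics/w6.png

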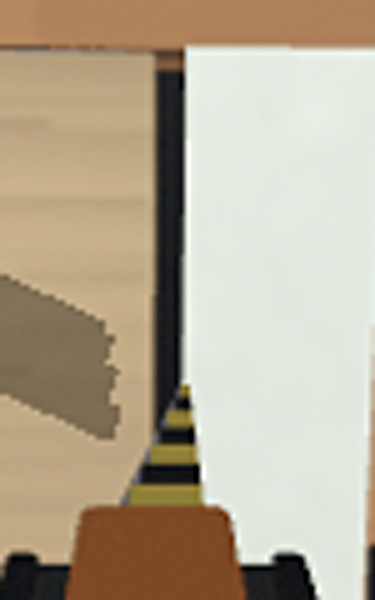

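The crop shows the tip's flat side at about picture column 262.4 and the rim edge at 261.5; the gap spans 255.5–261.5, about 6 mm. The blade must go about 2.4 mm to tool -y to hang inside the gap. I'll shift it, lower to just above the top and measure by numbers.

Call:
apply_moves([
  [[0,-0.0012,0],0],
  [[0,-0.0012,0],0],
  [[0,0,0.005],0],
  [[0,0,0.004],0],
  [[0,0,0],0],
])

```text
time_s: 11.17
tcp_pos: [0.498, -0.199, 0.2164]
ee_rot: [[0.421, -0.907, -0.002], [-0.907, -0.421, 0.001], [-0.002, 0.002, -1.0]]
wrist_force: [-1.1, -0.2, -1.6]
gripper_width: 0.225
gripper_force: 30.0
```

Call:
apply_moves([
  [[0,0,0],0],
  [[0,0,0],0],
  [[0,0,0],0],
  [[0,0,0],0],
])

```text
time_s: 11.5
tcp_pos: [0.4989, -0.1993, 0.2178]
ee_rot: [[0.422, -0.907, 0.0], [-0.907, -0.422, -0.0], [0.0, -0.0, -1.0]]
wrist_force: [-0.1, 0.5, -0.3]
gripper_width: 0.225
gripper_force: 30.0
```

Run:
```python
from m import *
p=imaging.capture("wrist"); f=p['frame']
s=r.sense(); T=np.array(s['tcp_pos']);R=np.array(s['ee_rot']); print(T,s['wrist_force'],s['time_s'])
o=gapline(p,T,R,118,160); print(o[::4])
b=f.astype(int)
for v in range(166,186,2): print(v,b[v,252:270].tolist() if 0 else [f"{x[0]},{x[2]}" for x in b[v,253:267]])
```

```text
[ 0.4989 -0.1993  0.2178] [ 0.6772 -0.233  -0.5143] 11.55
[[118.     263.5123   0.068    0.0097 257.5308   0.0039]
 [126.     263.5091   0.0604   0.0097 257.5385   0.0039]
 [134.     263.4938   0.0528   0.0098 257.283    0.0037]
 [142.     263.3679   0.045    0.0097 257.2895   0.0037]
 [150.     263.3616   0.0372   0.0097 257.2881   0.0037]
 [158.     263.2054   0.0292   0.0096 262.845    0.0093]]
166 ['133,192', '133,192', '134,193', '138,198', '95,141', '37,51', '28,25', '28,26', '29,28', '18,17', '134,137', '229,233', '230,233', '226,229']
168 ['133,193', '134,193', '134,193', '137,199', '94,139', '39,50', '27,22', '29,25', '27,26', '18,15', '134,135', '230,233', '229,233', '226,230']
170 ['80,122', '130,190', '138,198', '142,204', '77,113', '33,33', '30,26', '29,26', '28,26', '22,18', '133,135', '228,232', '229,232', '226,230']
172 ['86,129', '83,126', '134,194', '145,207', '78,114', '34,35', '29,25', '31,26', '28,24', '19,15', '131,134', '226,229', '227,231', '224,228']
174 ['86,130', '85,129', '85,129', '87,132', '63,88', '32,35', '30,25', '29,27', '28,24', '18,15', '131,135', '226,229', '225,229', '223,227']
176 ['85,129', '83,128', '85,129', '87,134', '50,69', '29,27', '27,22', '30,25', '30,43', '22,38', '131,131', '224,227', '224,227', '221,225']
178 ['83,126', '82,125', '84,127', '85,131', '50,69', '31,29', '26,22', '86,78', '70,133', '48,142', '131,136', '224,226', '224,227', '221,225']
180 ['83,126', '82,125', '84,127', '85,131', '50,69', '29,26', '65,59', '31,25', '19,12', '11,3', '162,161', '226,228', '224,227', '222,226']
182 ['82,125', '83,126', '84,127', '85,131', '49,65', '55,103', '62,134', '50,124', '47,121', '39,116', '148,189', '225,228', '225,228', '223,227']
184 ['82,126', '83,126', '82,126', '83,128', '111,125', '81,120', '59,143', '57,145', '56,145', '51,141', '93,162', '227,228', '226,229', '224,228']
```

By the numbers, the rim edge is at column 262.9, the tip's flat side at about 262.3, and the lid edge at 257.2. The tip is inside the gap but only about 0.6 mm from the rim. One more mm towards the lid, then I enter slowly.

Call:
apply_moves([
  [[0,-0.001,0],0],
  [[0,0,0],0],
  [[0,0,0.002],0],
  [[0,0,0.002],0],
  [[0,0,0.001],0],
])

```text
time_s: 11.97
tcp_pos: [0.4995, -0.1988, 0.2122]
ee_rot: [[0.422, -0.907, -0.001], [-0.907, -0.422, 0.0], [-0.0, 0.001, -1.0]]
wrist_force: [-0.2, -0.4, -0.7]
gripper_width: 0.226
gripper_force: 30.0
```

Call:
apply_moves([
  [[0,0,0.001],0],
  [[0,0,0.001],0],
  [[0,0,0.001],0],
  [[0,0,0],0],
  [[0,0,0],0],
])

```text
time_s: 12.38
tcp_pos: [0.4997, -0.1988, 0.2097]
ee_rot: [[0.422, -0.907, -0.0], [-0.907, -0.422, -0.0], [-0.0, 0.0, -1.0]]
wrist_force: [-0.1, 0.5, -0.4]
gripper_width: 0.229
gripper_force: 30.0
```

Run:
```python
from m import *
F=[];P=[]
for i in range(4):
    p=imaging.capture("wrist"); s=r.sense(); R=np.array(s['ee_rot']); F.append(R.T@np.array(s['wrist_force'])); P.append(s['tcp_pos'])
f=p['frame'].astype(int); print(np.mean(F,0),np.std(F,0),np.mean(P,0),s['time_s'])
for v in range(160,188,3): print(v,[f"{x[0]},{x[2]}" for x in f[v,253:269]])
```

```text
[-0.1452  0.0627  0.7728] [0.2747 0.5673 0.0776] [ 0.4997 -0.1989  0.2098] 12.5833
160 ['136,196', '136,196', '136,196', '138,197', '141,203', '97,144', '41,53', '29,25', '30,26', '32,29', '24,21', '70,71', '231,234', '230,233', '226,229', '226,230']
163 ['138,198', '138,198', '138,198', '138,198', '141,204', '99,146', '41,55', '30,25', '30,26', '31,28', '25,22', '70,71', '231,236', '230,233', '227,230', '226,230']
166 ['136,195', '137,195', '136,195', '137,196', '140,201', '97,142', '40,52', '28,24', '30,28', '27,25', '24,21', '68,69', '233,236', '231,235', '227,230', '226,229']
169 ['133,192', '133,192', '134,193', '134,193', '138,198', '95,141', '39,51', '30,25', '28,23', '26,26', '21,19', '97,99', '232,235', '231,234', '227,230', '226,230']
172 ['138,197', '137,197', '137,196', '137,197', '142,203', '77,113', '32,32', '29,25', '29,27', '29,27', '20,17', '95,98', '229,233', '228,232', '226,229', '225,229']
175 ['86,130', '85,129', '83,127', '85,128', '86,131', '63,87', '32,32', '28,25', '31,25', '28,23', '21,17', '98,100', '227,229', '226,230', '224,227', '224,228']
178 ['83,127', '85,128', '84,128', '86,129', '87,132', '52,71', '28,24', '86,78', '69,134', '58,150', '23,53', '132,130', '224,228', '224,227', '222,225', '221,225']
181 ['83,127', '84,127', '82,125', '83,126', '85,129', '64,83', '83,81', '37,41', '22,32', '24,31', '20,22', '131,131', '224,228', '224,228', '222,226', '222,225']
184 ['82,126', '83,126', '82,126', '83,128', '95,104', '80,118', '59,143', '57,146', '57,146', '55,146', '41,118', '130,132', '225,228', '225,228', '223,227', '223,226']
187 ['83,125', '81,126', '87,119', '85,84', '34,28', '23,17', '23,17', '24,17', '24,15', '22,15', '13,8', '130,131', '226,229', '225,229', '223,227', '225,227']
```

The tip is in the gap about 4 mm deep with no contact; at row 178 the tip spans columns 260–262, the rim edge is at 264 and the lid edge at 258. Going on down in small steps.

Call:
apply_moves([
  [[0,0,0.002],0],
  [[0,0,0.002],0],
  [[0,0,0.002],0],
  [[0,0,0.002],0],
  [[0,0,0],0],
])

```text
time_s: 13.0
tcp_pos: [0.4993, -0.1988, 0.201]
ee_rot: [[0.421, -0.907, -0.001], [-0.907, -0.421, 0.0], [-0.001, 0.001, -1.0]]
wrist_force: [-0.4, -0.1, -0.5]
gripper_width: 0.228
gripper_force: 30.0
```

Call:
apply_moves([
  [[0,0.0005,0],0],
  [[0,0,0.001],0],
  [[0,0,0.001],0],
  [[0,0,0.001],0],
  [[0,0,0.001],0],
])

```text
time_s: 13.42
tcp_pos: [0.4993, -0.199, 0.1976]
ee_rot: [[0.422, -0.907, 0.0], [-0.907, -0.422, -0.0], [0.0, -0.0, -1.0]]
wrist_force: [-0.2, 0.6, -1.1]
gripper_width: 0.225
gripper_force: 30.0
```

```bash
cat > fr.py <<'E'
from m import *
F=[];P=[]
for i in range(3):
    p=imaging.capture("wrist"); s=r.sense(); R=np.array(s['ee_rot']); F.append(R.T@np.array(s['wrist_force'])); P.append(s['tcp_pos'])
T=np.mean(P,0); print('F tool',np.mean(F,0),'std',np.std(F,0),'T',T,'toolY coord',T@R[:,1],'t',s['time_s'],s['gripper_force'])
E
python3 fr.py
```

```text
F tool [0.3975 0.0119 0.2435] std [0.5968 0.1864 0.0093] T [ 0.4991 -0.199   0.1975] toolY coord -0.36865104576598834 t 13.5667 29.99766844255646
```

Depth is about 16 mm and still free. Now I feel for the rim sideways (+y tool) in small steps.

Call:
apply_moves([
  [[0,0.0003,0],0],
  [[0,0,0],0],
  [[0,0,0],0],
])

```text
time_s: 13.82
tcp_pos: [0.499, -0.1992, 0.1978]
ee_rot: [[0.422, -0.907, 0.0], [-0.907, -0.422, -0.0], [0.0, -0.0, -1.0]]
wrist_force: [0.0, 0.3, -0.1]
gripper_width: 0.223
gripper_force: 30.0
```

Call:
apply_moves([
  [[0,0.0003,0],0],
  [[0,0,0],0],
  [[0,0,0],0],
])

```text
time_s: 14.07
tcp_pos: [0.4987, -0.1993, 0.1977]
ee_rot: [[0.422, -0.907, 0.0], [-0.907, -0.422, -0.0], [0.0, -0.0, -1.0]]
wrist_force: [-0.2, -0.6, -0.5]
gripper_width: 0.23
gripper_force: 30.0
```

```bash
python3 fr.py
```

```text
F tool [ 0.1129 -0.1592  0.6612] std [0.6439 0.2168 0.1625] T [ 0.4987 -0.1993  0.1977] toolY coord -0.36816323994207734 t 14.2167 29.997593378193415
```

Call:
apply_moves([
  [[0,0.0003,0],0],
  [[0,0,0],0],
  [[0,0,0],0],
])

```text
time_s: 14.47
tcp_pos: [0.4984, -0.1995, 0.1977]
ee_rot: [[0.422, -0.907, -0.0], [-0.907, -0.422, -0.0], [-0.0, 0.0, -1.0]]
wrist_force: [-0.2, 0.3, -0.7]
gripper_width: 0.228
gripper_force: 30.0
```

Call:
apply_moves([
  [[0,0.0003,0],0],
  [[0,0,0],0],
  [[0,0,0],0],
])

```text
time_s: 14.72
tcp_pos: [0.4981, -0.1996, 0.1977]
ee_rot: [[0.422, -0.907, 0.0], [-0.907, -0.422, -0.0], [0.0, -0.0, -1.0]]
wrist_force: [0.8, 0.3, 0.2]
gripper_width: 0.228
gripper_force: 30.0
```

```bash
python3 fr.py
```

```text
F tool [0.3398 0.3753 0.2127] std [0.346  0.5261 0.3299] T [ 0.4981 -0.1996  0.1977] toolY coord -0.36757311017444233 t 14.8667 29.99773411291244
```

Call:
apply_moves([
  [[0,0.0003,0],0],
  [[0,0,0],0],
  [[0,0,0],0],
])

```text
time_s: 15.12
tcp_pos: [0.498, -0.1996, 0.1977]
ee_rot: [[0.422, -0.907, 0.0], [-0.907, -0.422, 0.0], [0.0, -0.0, -1.0]]
wrist_force: [0.3, 1.1, -1.3]
gripper_width: 0.23
gripper_force: 30.0
```

Call:
apply_moves([
  [[0,0.0003,0],0],
  [[0,0,0],0],
  [[0,0,0],0],
])

```text
time_s: 15.37
tcp_pos: [0.4979, -0.1997, 0.1977]
ee_rot: [[0.422, -0.907, 0.001], [-0.907, -0.422, 0.0], [0.0, -0.001, -1.0]]
wrist_force: [0.7, 0.5, -1.5]
gripper_width: 0.226
gripper_force: 30.0
```

```bash
cat >> fr.py <<'E'
f=p['frame'].astype(int)
for v in (166,172,178,184): print(v,[f"{x[0]},{x[2]}" for x in f[v,255:270]])
E
python3 fr.py
```

```text
F tool [-0.1832 -1.3694  1.6277] std [0.4455 0.6325 0.1802] T [ 0.4979 -0.1997  0.1977] toolY coord -0.3674054337531102 t 15.5167 29.981490076068848
166 ['142,204', '98,145', '39,53', '27,25', '30,28', '30,29', '25,24', '42,42', '212,216', '229,234', '227,231', '227,230', '226,230', '226,230', '225,229']
172 ['138,200', '95,142', '40,52', '27,23', '31,28', '30,29', '26,22', '41,38', '211,216', '229,234', '227,231', '227,230', '227,230', '226,229', '225,229']
178 ['90,136', '54,72', '32,30', '30,26', '28,24', '104,95', '64,144', '41,139', '208,209', '226,228', '225,228', '224,227', '224,227', '223,227', '223,227']
184 ['86,132', '48,67', '101,91', '73,133', '59,147', '57,146', '57,145', '49,141', '147,188', '225,227', '224,227', '222,226', '222,226', '222,226', '222,225']
```

The rim is touched: 1.4 N sideways, and the motion has stopped. Now straight down, watching the force.

Call:
apply_moves([
  [[0,0,0.002],0],
  [[0,0,0.002],0],
  [[0,0,0.002],0],
  [[0,0,0.001],0],
  [[0,0,0.001],0],
])

```text
time_s: 15.93
tcp_pos: [0.498, -0.1999, 0.1898]
ee_rot: [[0.422, -0.907, 0.001], [-0.907, -0.422, -0.0], [0.001, -0.001, -1.0]]
wrist_force: [2.0, 0.9, 0.5]
gripper_width: 0.231
gripper_force: 30.0
```

Call:
apply_moves([
  [[0,0,0.001],0],
  [[0,0,0.001],0],
  [[0,0,0],0],
  [[0,0,0],0],
])

```text
time_s: 16.27
tcp_pos: [0.4979, -0.1998, 0.1876]
ee_rot: [[0.422, -0.907, 0.001], [-0.907, -0.422, 0.0], [0.0, -0.001, -1.0]]
wrist_force: [2.3, -0.1, -1.0]
gripper_width: 0.227
gripper_force: 30.0
```

```bash
python3 fr.py
```

```text
F tool [ 0.4863 -2.5775  0.7687] std [0.3554 0.275  0.3958] T [ 0.4979 -0.1998  0.1876] toolY coord -0.36734144648532374 t 16.4167 29.970826728385873
166 ['144,205', '100,147', '39,53', '29,26', '29,29', '30,29', '29,27', '15,15', '187,192', '230,233', '228,231', '227,231', '227,231', '226,230', '226,230']
172 ['140,200', '75,111', '31,32', '28,25', '32,29', '30,28', '26,25', '19,16', '189,192', '230,234', '229,233', '227,231', '227,229', '226,230', '225,229']
178 ['86,131', '50,69', '31,28', '28,25', '47,43', '107,97', '67,147', '39,118', '183,185', '226,229', '226,231', '225,229', '226,230', '227,230', '226,230']
184 ['85,131', '63,79', '100,91', '70,131', '58,145', '58,146', '55,144', '49,140', '146,186', '225,228', '225,228', '223,226', '222,226', '222,226', '222,226']
```

Call:
apply_moves([
  [[0,0,0.001],0],
  [[0,0,0.001],0],
  [[0,0,0.001],0],
  [[0,0,0],0],
  [[0,0,0],0],
])

```text
time_s: 16.83
tcp_pos: [0.4979, -0.1998, 0.1847]
ee_rot: [[0.422, -0.907, 0.001], [-0.907, -0.422, 0.0], [0.0, -0.001, -1.0]]
wrist_force: [3.4, 1.1, -0.3]
gripper_width: 0.227
gripper_force: 30.0
```

Call:
apply_moves([
  [[0,0,0.001],0],
  [[0,0,0.001],0],
  [[0,0,0],0],
  [[0,0,0],0],
])

```text
time_s: 17.17
tcp_pos: [0.4978, -0.1998, 0.1827]
ee_rot: [[0.422, -0.907, 0.001], [-0.907, -0.422, 0.0], [0.0, -0.001, -1.0]]
wrist_force: [3.8, 1.2, 0.4]
gripper_width: 0.226
gripper_force: 30.0
```

```bash
sed -i '/^f=p/,$d' fr.py; python3 fr.py
```

```text
F tool [ 0.7723 -3.863  -0.1773] std [0.4651 0.5058 0.2843] T [ 0.4978 -0.1998  0.1827] toolY coord -0.36728126338407097 t 17.3167 29.96318161371164
```

Call:
apply_moves([
  [[0,-0.0003,0],0],
  [[0,0,0.001],0],
  [[0,0,0.001],0],
  [[0,0,0],0],
  [[0,0,0],0],
])

```text
time_s: 17.73
tcp_pos: [0.4979, -0.1996, 0.1806]
ee_rot: [[0.422, -0.907, -0.0], [-0.907, -0.422, 0.0], [-0.0, 0.0, -1.0]]
wrist_force: [3.1, 0.7, -0.1]
gripper_width: 0.23
gripper_force: 30.0
```

```bash
python3 fr.py
```

```text
F tool [ 0.4965 -3.8831 -0.3201] std [0.186  0.197  0.3135] T [ 0.4978 -0.1997  0.1806] toolY coord -0.3672315418235653 t 17.8833 29.967554412432946
```

Call:
apply_moves([
  [[0,-0.0004,0],0],
  [[0,0,0.001],0],
  [[0,0,0.001],0],
  [[0,0,0],0],
  [[0,0,0],0],
])

```text
time_s: 18.3
tcp_pos: [0.4979, -0.1995, 0.1784]
ee_rot: [[0.421, -0.907, -0.001], [-0.907, -0.421, 0.0], [-0.0, 0.001, -1.0]]
wrist_force: [1.8, 0.3, -0.6]
gripper_width: 0.23
gripper_force: 30.0
```

```bash
python3 fr.py
```

```text
F tool [ 0.6228 -2.5262  0.8666] std [0.4594 0.2497 0.3843] T [ 0.4979 -0.1995  0.1784] toolY coord -0.36732001626440697 t 18.45 29.977164089796133
```

Call:
apply_moves([
  [[0,0,0.001],0],
  [[0,0,0.001],0],
  [[0,0,0.001],0],
  [[0,0,0],0],
  [[0,0,0],0],
])

```text
time_s: 18.87
tcp_pos: [0.498, -0.1996, 0.1757]
ee_rot: [[0.422, -0.907, -0.0], [-0.907, -0.422, -0.0], [-0.0, 0.0, -1.0]]
wrist_force: [2.0, 0.6, 2.1]
gripper_width: 0.231
gripper_force: 30.0
```

```bash
python3 fr.py
```

```text
F tool [ 0.1927 -1.7211 -1.7453] std [0.644  0.4244 0.4297] T [ 0.4981 -0.1996  0.1758] toolY coord -0.36738746874142936 t 19.0167 29.992424357176333
```

Drag is starting: about 2.4 N of push at roughly 38 mm depth. Continuing gently.

Call:
apply_moves([
  [[0,0,0.001],0],
  [[0,0,0.001],0],
  [[0,0,0],0],
  [[0,0,0],0],
])

```text
time_s: 19.35
tcp_pos: [0.4982, -0.1997, 0.1739]
ee_rot: [[0.422, -0.907, -0.0], [-0.907, -0.422, -0.0], [0.0, 0.0, -1.0]]
wrist_force: [-0.2, -0.8, 4.3]
gripper_width: 0.232
gripper_force: 30.0
```

```bash
python3 fr.py
```

```text
F tool [ 0.8316 -0.3737 -4.8526] std [0.4367 0.1085 0.0844] T [ 0.4982 -0.1997  0.1739] toolY coord -0.36743944127086964 t 19.5 30.001489404985477
```

Call:
apply_moves([
  [[0,0,0.001],0],
  [[0,0,0.001],0],
  [[0,0,0],0],
  [[0,0,0],0],
])

```text
time_s: 19.83
tcp_pos: [0.4982, -0.1998, 0.1722]
ee_rot: [[0.422, -0.907, 0.0], [-0.907, -0.422, -0.001], [0.0, 0.0, -1.0]]
wrist_force: [-0.5, -0.9, 6.2]
gripper_width: 0.227
gripper_force: 30.0
```

```bash
python3 fr.py
```

```text
F tool [ 0.699   0.6982 -6.1453] std [0.0775 0.0903 0.3299] T [ 0.4982 -0.1998  0.1722] toolY coord -0.36748516551360527 t 19.9833 30.00344891424902
```

Call:
apply_moves([
  [[0,0.0002,0.001],0],
  [[0,0,0.001],0],
  [[0,0,0.001],0],
  [[0,0,0],0],
  [[0,0,0],0],
])

```text
time_s: 20.4
tcp_pos: [0.4983, -0.2001, 0.17]
ee_rot: [[0.422, -0.907, 0.001], [-0.907, -0.422, -0.001], [0.001, -0.0, -1.0]]
wrist_force: [-0.7, 0.1, 9.7]
gripper_width: 0.226
gripper_force: 30.0
```

```bash
python3 fr.py
```

```text
F tool [ 0.0095  0.319  -9.3301] std [0.0443 0.1435 0.3269] T [ 0.4983 -0.2     0.17  ] toolY coord -0.3674430030119621 t 20.55 30.010713557203417
```

About 10 N of push is reached with the sides balanced. Now I let go and back off upward.

Call:
apply_moves([
  [[0,0,0],0],
  [[0,0,0],0],
  [[0,0,0],0],
  [[0,0,0],0],
  [[0,0,0],0],
], hand=0.06)

```text
time_s: 20.97
tcp_pos: [0.4975, -0.1995, 0.168]
ee_rot: [[0.422, -0.907, -0.002], [-0.907, -0.422, 0.0], [-0.001, 0.001, -1.0]]
wrist_force: [0.2, 0.0, 0.8]
gripper_width: 0.518
gripper_force: 0.0
```

Call:
apply_moves([
  [[0,0,0],0],
  [[0,0,0],0],
  [[0,0,-0.01],0],
  [[0,0,-0.02],0],
  [[0,0,-0.03],0],
])

```text
time_s: 21.38
tcp_pos: [0.4965, -0.1992, 0.2275]
ee_rot: [[0.421, -0.907, -0.006], [-0.907, -0.421, 0.001], [-0.004, 0.005, -1.0]]
wrist_force: [0.8, -0.5, -0.5]
gripper_width: 0.687
gripper_force: 0.0
```

Call:
apply_moves([
  [[0,0,-0.03],0],
  [[0,0,-0.03],0],
  [[0,0,-0.03],0],
  [[0,0,0],0],
  [[0,0,0],0],
])

```text
time_s: 21.8
tcp_pos: [0.4988, -0.1997, 0.3215]
ee_rot: [[0.422, -0.907, 0.006], [-0.907, -0.422, -0.001], [0.003, -0.005, -1.0]]
wrist_force: [0.9, -0.5, -1.1]
gripper_width: 0.691
gripper_force: 0.0
```

```bash
python3 fr.py
python3 - <<'E'
from m import *
p=imaging.capture("scene"); f=p['frame']; g=f[70:220,150:330]; cv2.imwrite('pics/s7.png',cv2.resize(g,None,fx=4,fy=4,interpolation=cv2.INTER_CUBIC))
E
```

```text
F tool [0.6957 0.403  0.1547] std [0.1806 0.1741 0.6116] T [ 0.4976 -0.1994  0.3185] toolY coord -0.36665887959414056 t 21.95 0.0
```

View pics/s7.png

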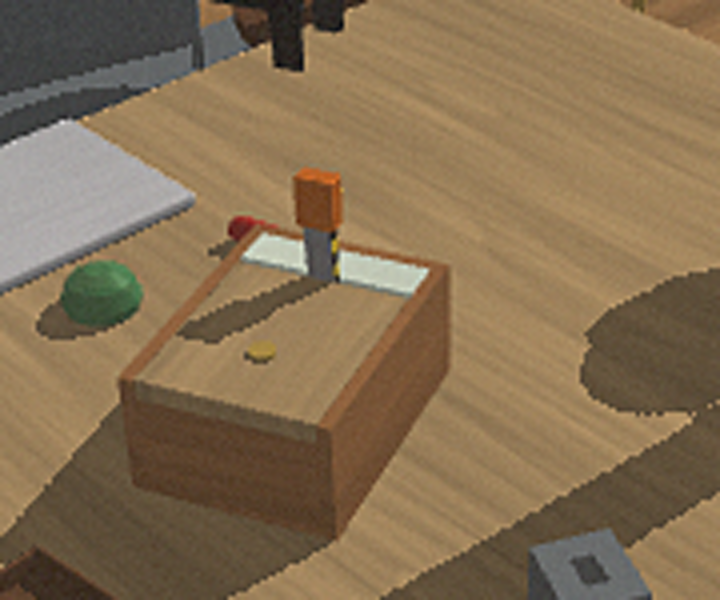

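The gauge stands upright in the gap, with its handle at about (318,200) in the crop. The gripper is clear above it and the other things are untouched. Handing in.

```bash
python3 -c "
from station import r
print(r.finish_job())"
```

```text
the job is handed in; nothing more can be done
None
```

The gauge was pushed in to about 10 N, released, and left standing upright in the gap with the gripper clear and the bystanders untouched; the job is handed in after about 22 s, and the hand-in gave no verdict.

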